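# Clear the tray off the test box and hold its lid at 45 degrees

## Robot

A 6-joint arm with a two-finger parallel gripper is mounted at the origin on the work surface. World frame = base frame: x ahead of the robot, y to its left, z up, the work surface at z = 0. Lengths are in m, angles in rad, forces in N, time in s.
With the tool pointing down it reaches from about 0.3 to 0.775 m from the base axis. Payload 14.6 kg.
Tool frame: the origin (TCP) lies at the very end of the fingers, on their centre line; the grasp point (between the pads) lies 19 mm behind it; z points along the fingers, y is the line along which they close (so a half turn about z gives the same grasp; the last joint's range is limited). The gripper opens to 94 mm and grips with 3 to 60 N. Pads are 16 mm wide; open, the fingers measure 119 mm over their backs; the gripper's body (75 mm by 177 mm) begins 78 mm behind the grasp point.
Start: joints at [1.137, 0.3, 1.521, -0, 1.321, -0.067], TCP at [0.197, 0.513, 0.205] pointing down, gripper open.
Joint ranges: [-3.03, 3.03], [-0.79, 2.21], [0.23, 2.52], [-1.04, 4.18], [0, 3.07], [-2.55, 2.55]. Speed limits (rad/s): [2.22, 2.22, 2.57, 3.14, 3.14, 3.14].

## Interface

Orientations are given as [roll, pitch, yaw] about the fixed x, y, z axes, in that order (R = Rz(yaw) Ry(pitch) Rx(roll)).
In Python, from station import ctrl gives the robot as it stands.
- The arm moves only by the tool move_arm, never from a script. Its argument "increments" is a list of rows, each a list of 7 numbers: the opening, from 0 (shut) to 1 (fully open), then the shift along the tool's x, y, z in units of 50 mm (1.0 is 50 mm), then the turn, a rotation vector about the tool's x, y, z in rad. In form: [[claw, tx, ty, tz, rx, ry, rz], ...]. A call has 1 to 20 rows; each row shifts and turns the commanded pose from where the row before left it, along the tool's axes as they then stand; what a row does not reach is not made up. A row lasts 1/10 s, in which the tool goes at most 50 mm and 8.59 degrees, less where a joint would pass 70% of its speed; a pose out of reach is approached as far as the arm can. A call is refused whole if a number of a shift passes 1 or a number of a turn 0.15, either way. A call with a gripper value outside its range is refused whole. The fingers move at their own pace and stop on an object; "force" is the grip in N (left out, the last holds). Time passes only in rows, so rows that do not move let the fingers close. It gives the time, the measured TCP pose, the force, the opening and the grip force at its end, in the units of the state.
- ctrl.get_obs(): the state, without advancing time (a new reading comes with each control period).
- ctrl.camera(name): name is "side" or "top" or "wrist"; returns a dict with "color" (384x512x3 uint8, blue, green, red), "K" (3x3 intrinsics, pixels), "pose" (4x4, takes a point from camera to world coordinates); the wrist camera has in their place "tool_from_camera" (4x4, takes a point from camera to tool coordinates, whose origin is the TCP and whose axes are the flange's). Camera axes: x right, y down, z forward; pixel columns grow to the right and rows downward; lengths in m; the calibration is good to about 2 mm. A picture is of the moment at which its call begins: read the wrist's pose just before it. There is no depth.
- ctrl.hand_in(): hands the job in; it is judged then, once.
Trained networks look in a picture, given as the dict that the camera call returned (one of the last four; its "shot" number tells which), for a name from the list of things; names that differ only in an ending like _2 or _b are one class to them, and where a whole thing is asked for, a point or a joint stands for the part that bears it (a point fixed in the world has none). Each returns a list of dicts, best first, with "conf" (0 to 1); they miss things now and then, are a little off and sometimes report something else, mostly with a low value. They report only what shows in the picture. A call takes as long as a camera call.
- ctrl.cut_out(name, picture): "mask" (384x512 bool, what is visible of it) and "centre" ([row, column] in pixels, amid what is visible of it).
The state is a dict: "time_s": time; "qpos": joint angles; "joint_vel": joint speeds; "tau": joint torques, N m; "ee_pos": TCP position; "eef_rot": TCP orientation; "force": force on the tool from outside, world axes, zero at the start; "moment": the same for the moment, N m; "grip_width": finger opening in m; "grip_force": force on a finger pad.
Only numpy, scipy, OpenCV 4.12 (cv2) and the standard library are available. Lean on these libraries where they do the work, as an engineer would, in place of code of your own. Each camera call takes 0.05 s, during which the arm holds its last target. There are 200 camera calls.

## Task

I need to probe the board in the test box, but somebody parked the yellow sorting tray on its lid. Take the tray by its black grip, tip all four relays off it into the green bin without touching them, and stand the empty tray level on the blue mat; then raise the lid by its red bar to 45 degrees and finish while still holding it there, as it falls shut when let go. Leave everything else where it is.

Things in the scene. Friction and masses are not known exactly. Their poses are not given: they have to be found in the camera images.
- testbox: Open-topped aluminium test box with a circuit board inside, fixed to the bench, 165 (x) x 210 (y) x 75 mm high; origin centre of its underside, x points to the hinge side (away from the robot). Carries the lid.
- lid (a joint): Angle of the test box's blue-framed clear lid (165 x 210 x 8 mm, about 0.4 kg): 0 closed, pi/4 at 45 degrees, stops at 1.3. The hinge runs along the box's y on its rear (+x) top edge; opening raises the front edge. It falls shut from any angle when let go. Top of the closed lid 84 mm above the bench.
- lid_hinge (a point): Middle of the hinge line, 75 mm above the bench; its axes turn with the lid, y is along the hinge.
- lid_handle (a point): Middle of the lid's red round grip bar: 10 mm thick, 110 mm long, along the box's y, held level 42 mm in front of the lid's front edge (37 mm free gap) by a rod at each end. It moves on an arc of 207 mm radius about the hinge, sitting 4 mm above the lid's underside plane; about 79 mm above the bench when closed and about 225 mm at 45 degrees. About 2 N (up to 3 N) carries it.
- tray: Yellow sorting tray, 90 (x) x 130 (y) mm, 0.14 kg, at first standing on the lid; 3 mm floor, 22 mm high walls on three sides, the +y end is open for pouring. Origin centre of its underside, z up.
- tray_grip (a point): Point to take the tray by: on the black upright grip plate at the closed (-y) end, 62 mm above the tray's underside and 55 mm from its centre. The plate is 8 mm thick (along the tray's y), 44 mm wide (along x), its top 82 mm above the underside.
- tray_spout (a point): Middle of the tray's open pouring edge, on its floor, 65 mm from the centre along +y.
- relay0: Blue relay block on the tray, 18 x 24 x 20 mm, about 20 g; origin centre of its underside. It begins to slide when the tray is tipped 22 to 34 degrees.
- relay1: Blue relay block on the tray, 18 x 24 x 20 mm, about 20 g; origin centre of its underside. It begins to slide when the tray is tipped 22 to 34 degrees.
- relay2: Blue relay block on the tray, 18 x 24 x 20 mm, about 20 g; origin centre of its underside. It begins to slide when the tray is tipped 22 to 34 degrees.
- relay3: Blue relay block on the tray, 18 x 24 x 20 mm, about 20 g; origin centre of its underside. It begins to slide when the tray is tipped 22 to 34 degrees.
- mat: Blue mat fixed to the bench, 170 (x) x 150 (y) x 3 mm thick: landing place for the tray; origin centre of its underside.
- bin_green: Green open bin fixed to the bench, empty, 125 (x) x 145 (y) x 65 mm high outside, walls and floor 4 mm; origin centre of its underside.
- bin_red: Red open bin of scrap, same size and fixing as the green one; leave alone. The two bins stand one behind the other, either order.
- boards: Bystander: stack of green circuit boards, 100 x 80 x 12 mm, on the bench.
- multimeter: Bystander: yellow and black multimeter lying flat, 170 x 85 x 35 mm.
- mug: Bystander: white mug, 80 mm wide, 95 mm high; origin under it.
- screwdriver: Bystander: orange screwdriver lying near the robot.
- jar: Bystander: amber jar with black cap, 60 mm wide, 75 mm high.
- tape: Bystander: orange roll of tape lying flat, 90 mm wide, 22 mm high.

How it is judged:
On the way, in this order (a step that is already met when the one before it is completed fails the run):
1. the tray is held tipped and all four relays have slid into the green bin (x of relay0 in the frame of bin_green between -0.062 and 0.062 m and y of relay0 in the frame of bin_green between -0.072 and 0.072 m and z of relay0 in the frame of bin_green between -0.005 and 0.062 m and x of relay1 in the frame of bin_green between -0.062 and 0.062 m and y of relay1 in the frame of bin_green between -0.072 and 0.072 m and z of relay1 in the frame of bin_green between -0.005 and 0.062 m and x of relay2 in the frame of bin_green between -0.062 and 0.062 m and y of relay2 in the frame of bin_green between -0.072 and 0.072 m and z of relay2 in the frame of bin_green between -0.005 and 0.062 m and x of relay3 in the frame of bin_green between -0.062 and 0.062 m and y of relay3 in the frame of bin_green between -0.072 and 0.072 m and z of relay3 in the frame of bin_green between -0.005 and 0.062 m and angle between tray's own z axis and vertical above 0.25 rad and contact force between the fingers and tray above 0.5 N), for 0.1 s.
2. the empty tray stands level on the mat, let go (horizontal distance between tray and mat below 0.06 m and height (world z) of tray below 0.01 m and angle between tray's own z axis and vertical below 0.1 rad and contact force between the fingers and tray below 0.3 N and linear speed of tray below 0.05 m/s), for 0.2 s.
At the end, for the whole second after the job is handed in: All four relays lie in the green bin; the tray stands level (within 6 degrees) on the mat, its centre within 60 mm of the mat's centre, let go; the lid is held still by the gripper's fingers at 45 degrees, give or take 7 (all of step 2 and x of relay0 in the frame of bin_green between -0.062 and 0.062 m and y of relay0 in the frame of bin_green between -0.072 and 0.072 m and z of relay0 in the frame of bin_green between -0.005 and 0.062 m and x of relay1 in the frame of bin_green between -0.062 and 0.062 m and y of relay1 in the frame of bin_green between -0.072 and 0.072 m and z of relay1 in the frame of bin_green between -0.005 and 0.062 m and x of relay2 in the frame of bin_green between -0.062 and 0.062 m and y of relay2 in the frame of bin_green between -0.072 and 0.072 m and z of relay2 in the frame of bin_green between -0.005 and 0.062 m and x of relay3 in the frame of bin_green between -0.062 and 0.062 m and y of relay3 in the frame of bin_green between -0.072 and 0.072 m and z of relay3 in the frame of bin_green between -0.005 and 0.062 m and value of joint lid between 0.663 and 0.907 rad and velocity of joint lid between -0.1 and 0.1 rad/s and contact force between the fingers and testbox above 0.5 N); the arm keeps its last pose, push and grip.
It fails at once if a bystander is disturbed (moved more than 30 mm) (distance of any of boards, multimeter, mug, screwdriver, jar, tape from where it was at the start of the episode above 0.03 m).
It fails at once if a relay is handled with the fingers instead of being tipped (contact force between the fingers and relay0 above 2 N or contact force between the fingers and relay1 above 2 N or contact force between the fingers and relay2 above 2 N or contact force between the fingers and relay3 above 2 N).
It also fails if it takes over 67 s, if anything falls off the work surface, if the arm or the gripper's body presses on something with over 40 N, if the wrist force passes 120 N, or if a joint passes its speed limit or range.

## Working session

There is one attempt and no reset: what is moved stays moved. The work goes in short steps, Python scripts to look and compute and a tool call to move; the robot and the scene stay as the last step left them, time stands still between calls to the robot, and variables do not carry over. Pictures are saved under pics/ and viewed, at most 10 in all, crops included, and the job is handed in when it is done.

Besides the shell and the picture viewer there is one more tool, called after "Call:" as name(argument=value, ...) on one line, values as JSON. move_arm: Moves the arm, as the interface text tells. Its arguments: {"type":"object","properties":{"increments":{"type":"array","items":{"type":"array","items":{"type":"number"}}},"force":{"type":"number"}},"required":["increments"]}

```bash
mkdir -p pics
cat > h.py <<'E'
import numpy as np, cv2
from station import ctrl
from scipy.spatial.transform import Rotation as R
def ray(c,px):  # px=(row,col)
    d=np.linalg.inv(c["K"])@np.array([px[1],px[0],1.]); P=np.array(c["pose"]); d=P[:3,:3]@d
    return P[:3,3],d/np.linalg.norm(d)
def atz(c,px,z):
    o,d=ray(c,px); return o+d*(z-o[2])/d[2]
def tri(rs):
    A=sum(np.eye(3)-np.outer(d,d) for o,d in rs); b=sum((np.eye(3)-np.outer(d,d))@o for o,d in rs)
    p=np.linalg.solve(A,b); return p,[np.linalg.norm(np.cross(d,p-o)) for o,d in rs]
def proj(c,p):
    P=np.linalg.inv(c["pose"]); q=c["K"]@(P[:3,:3]@np.asarray(p)+P[:3,3]); return q[:2]/q[2]
E
python3 - <<'E'
from h import *
s=ctrl.camera("side");t=ctrl.camera("top")
cv2.imwrite("pics/side.png",s["color"]);cv2.imwrite("pics/top.png",t["color"])
for n in ["testbox","lid_handle","tray","tray_grip","relay0","mat","bin_green","bin_red","mug","boards","multimeter","jar","tape","screwdriver"]:
    for c,l in((t,"top"),(s,"side")):
        r=ctrl.cut_out(n,c)
        for q in r[:4 if n=="relay0" else 1]:
            m=q["mask"].astype(np.uint8);print(n,l,round(q["conf"],2),np.round(q["centre"]),m.sum(),"c0",np.round(atz(c,q["centre"],0),3),"rect",np.round(cv2.minAreaRect(cv2.findNonZero(m))[0]),np.round(cv2.minAreaRect(cv2.findNonZero(m))[1:][0]),cv2.minAreaRect(cv2.findNonZero(m))[2])
for c in(t,s):print(np.round(c["pose"],3).tolist(),np.round(c["K"],1).tolist())
E
```

```text
testbox top 0.6 [190. 332.] 3100 c0 [ 0.598 -0.266  0.   ] rect [340. 206.] [74. 75.] 82.14668273925781
testbox side 0.65 [282. 288.] 4216 c0 [ 0.534 -0.269  0.   ] rect [297. 271.] [90. 75.] 42.273685455322266
lid_handle top 0.63 [192. 331.] 2616 c0 [ 0.592 -0.262  0.   ] rect [341. 205.] [73. 72.] 83.6598129272461
lid_handle side 0.6 [254. 308.] 2361 c0 [ 0.643 -0.225  0.   ] rect [294. 268.] [81. 73.] 42.709388732910156
tray top 0.77 [205. 346.] 1252 c0 [ 0.551 -0.308  0.   ] rect [348. 205.] [32. 50.] 86.72950744628906
tray side 0.6 [269. 302.] 1196 c0 [ 0.595 -0.256  0.   ] rect [295. 266.] [52. 37.] 45.0
tray_grip top 0.83 [208. 347.] 1201 c0 [ 0.541 -0.312  0.   ] rect [347. 206.] [32. 50.] 87.39744567871094
tray_grip side 0.59 [271. 295.] 1273 c0 [ 0.574 -0.252  0.   ] rect [295. 266.] [52. 37.] 45.0
relay0 top 0.53 [196. 347.] 44 c0 [ 0.577 -0.314  0.   ] rect [348. 198.] [8. 5.] 0.0
relay0 top 0.43 [217. 336.] 62 c0 [ 0.513 -0.277  0.   ] rect [336. 214.] [6. 9.] 90.0
relay0 top 0.41 [214. 352.] 48 c0 [ 0.52  -0.327  0.   ] rect [350. 213.] [6. 8.] 90.0
relay0 side 0.56 [25
[... 1704 characters left out ...]
466 0.489 0.   ] rect [ 87. 225.] [28. 30.] 90.0
tape side 0.88 [148. 150.] 314 c0 [0.481 0.484 0.   ] rect [151. 144.] [19. 24.] 90.0
screwdriver top 0.9 [246. 243.] 312 c0 [0.425 0.014 0.   ] rect [241. 259.] [ 8. 65.] 11.309932708740234
screwdriver side 0.64 [235. 203.] 391 c0 [0.427 0.018 0.   ] rect [192. 237.] [ 9. 61.] 72.6459732055664
[[-0.005, -0.981, 0.196, 0.359], [-1.0, 0.004, -0.007, -0.028], [0.007, -0.196, -0.981, 1.271], [0.0, 0.0, 0.0, 1.0]] [[409.8, 0.0, 259.6], [0.0, 409.8, 185.8], [0.0, 0.0, 1.0]]
[[0.817, -0.413, 0.403, 0.007], [-0.577, -0.586, 0.57, -0.841], [0.001, -0.698, -0.717, 1.142], [0.0, 0.0, 0.0, 1.0]] [[480.4, 0.0, 252.5], [0.0, 480.4, 195.7], [0.0, 0.0, 1.0]]
```

Run:
```python
import cv2
t=cv2.imread("pics/top.png");cv2.imwrite("pics/top2.png",cv2.resize(t[110:290,60:460],None,fx=2,fy=2,interpolation=3))
s=cv2.imread("pics/side.png");cv2.imwrite("pics/side2.png",cv2.resize(s[200:350,220:380],None,fx=4,fy=4,interpolation=2))
```

```text
(no output)
```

View pics/top2.png

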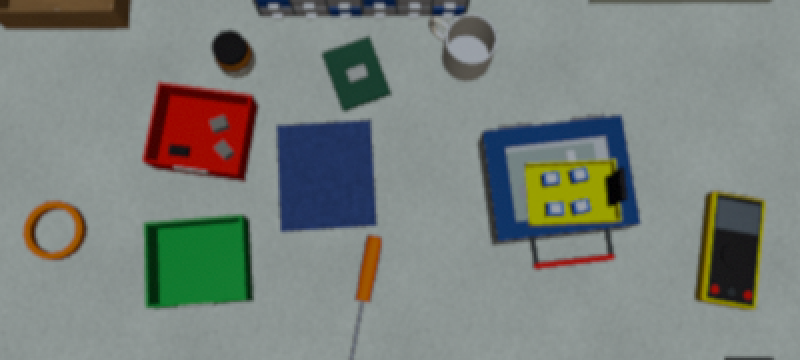

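View pics/side2.png

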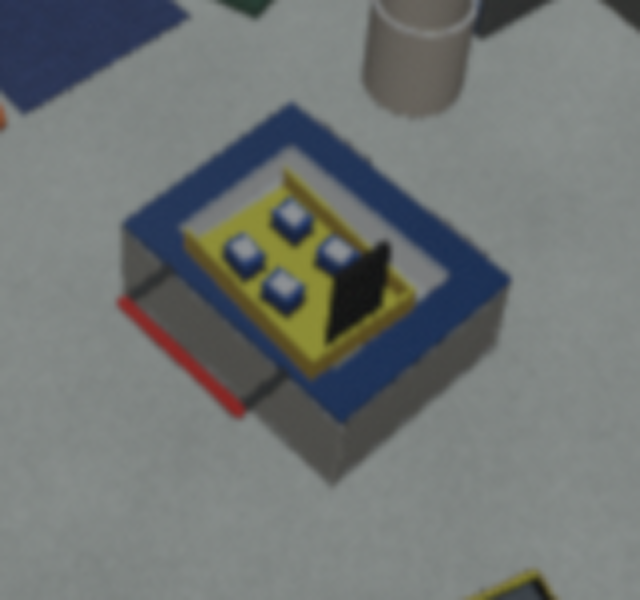

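Top crop: the tray sits on the lid with its open end left (+y) and its black grip right (about 616,186). The red bar is at (535,266)–(612,257), the mat at (327,175) and the green bin at (198,262). The side crop shows four relays, the upright plate with top edge (335,290)–(388,243), and the bar (122,300)–(240,412).

Run:
```python
from h import *
o=ctrl.get_obs();print(o["eef_rot"],o["ee_pos"],o["time_s"])
s=ctrl.camera("side");t=ctrl.camera("top")
def quad(m):
    return cv2.boxPoints(cv2.minAreaRect(cv2.findNonZero(m.astype(np.uint8))))[:,::-1]
def hsv(c):return cv2.cvtColor(c["color"],cv2.COLOR_BGR2HSV).astype(int)
def win(c,a,b,e,f):
    m=np.zeros((384,512),bool);m[a:b,e:f]=1;return m
# red bar
ends={}
for c,l,w in((t,"t",(230,250,315,375)),(s,"s",(265,312,240,290))):
    H=hsv(c);m=((H[...,0]<8)|(H[...,0]>172))&(H[...,1]>130)&win(c,*w)
    p=np.argwhere(m);x=p[:,1];a,b=x.min(),x.max();k=np.polyfit(x,p[:,0],1)
    ends[l]=[(np.polyval(k,a),a),(np.polyval(k,b),b)];print("bar",l,m.sum(),ends[l])
for i in(0,1):print("bar end",tri([ray(t,ends["t"][i]),ray(s,ends["s"][i])]))
for c,l,w in((t,"t",(185,220,355,380)),(s,"s",(255,290,295,325))):
    H=hsv(c);m=(H[...,2]<60)&win(c,*w);n,L,st,ce=cv2.connectedComponentsWithStats(m.astype(np.uint8));k=1+st[1:,4].argmax()
    q=quad(L==k);print("plate",l,st[k],np.round(q,1).tolist())
for n,z in(("mat",.003),("bin_green",.065)):
    for c in(t,s):
        m=ctrl.cut_out(n,c)[0]["mask"];q=quad(m);P=[atz(c,a,z) for a in q]
        print(n,np.round(P,3)[:,:2].tolist(),np.round(np.mean(P,0),3))
H=hsv(t);m=(H[...,0]>20)&(H[...,0]<35)&(H[...,1]>150)&win(t,180,230,315,380);q=quad(m);print("tray",np.round(q,1).tolist(),np.round([atz(t,a,.1) for a in q],3).tolist())
```

```text
[-3.14158466e+00  2.44780912e-05  2.77480422e+00] [0.19726581 0.51339774 0.20544624] 1.5
bar t 104 [(np.float64(242.49262014175565), np.int64(327)), (np.float64(237.95636898734892), np.int64(366))]
bar s 120 [(np.float64(274.84270974918866), np.int64(250)), (np.float64(302.6256874380706), np.int64(280))]
bar end (array([ 0.42956051, -0.23159585,  0.07760371]), [np.float64(0.0003911925934396764), np.float64(0.00039119259343979937)])
bar end (array([ 0.44239009, -0.34537066,  0.07845519]), [np.float64(0.0008308652640968789), np.float64(0.0008308652640967903)])
plate t [363 194  10  19 147] [[194.0, 363.0], [194.0, 372.0], [212.0, 372.0], [212.0, 363.0]]
plate s [299 261  18  24 222] [[263.6000061035156, 298.79998779296875], [260.79998779296875, 316.0], [281.3999938964844, 319.20001220703125], [284.20001220703125, 302.0]]
mat [[0.658, 0.164], [0.667, 0.009], [0.497, -0.001], [0.488, 0.15]] [0.577 0.08  0.003]
mat [[0.491, 0.146], [0.7, 0.166], [0.662, 0.005], [0.468, -0.005]] [0.58  0.078 0.003]
bin_green [[0.499, 0.35], [0.512, 0.187], [0.381, 0.173], [0.369, 0.332]] [0.44  0.26  0.065]
bin_green [[0.361, 0.329], [0.532, 0.358], [0.497, 0.141], [0.341, 0.124]] [0.433 0.238 0.065]
tray [[191.5, 322.5], [189.60000610351562, 368.1000061035156], [220.39999389648438, 369.29998779296875], [222.3000030517578, 323.79998779296875]] [[0.575, -0.22, 0.1], [0.58, -0.353, 0.1], [0.49, -0.352, 0.1], [0.485, -0.221, 0.1]]
```

Run:
```python
from h import *
def R0(phi): return R.from_euler('xyz',[np.pi,0,phi+np.pi/2])
C=R.from_euler('z',np.pi/2)
for s in(1,-1):
 for phi in(1.61,-1.53):
  for th,az,b in((0,.4,1.7),(.4,.55,1.7),(.8,.7,1.7),(.8,.7,1.4),(.8,.7,2.)):
   T=R.from_euler('x',-th)*R0(phi)
   W=(R.from_euler('z',az)*R.from_euler('y',b)).inv()*T*C.inv()
   e=W.as_euler('ZYZ'); 
   print(s,phi,th,b,np.round([s*e[0],e[1],e[2]],2))
s=ctrl.camera("side");t=ctrl.camera("top")
for a in[(203,371),(203,372),(203,370)]:print(atz(t,a,.166))
for a in[(218.5,183.5),(221,133.5),(260,186),(263.5,133.5)]:print("bin",np.round(atz(t,a,.065),3))
# plate top mid in side: crop (335,290),(388,243)
q=[((200+290/4),(220+335/4)),((200+243/4),(220+388/4))]
print([np.round(atz(s,a,.166),3) for a in q])
```

```text
1 1.61 0 1.7 [ 0.    1.44 -1.21]
1 1.61 0.4 1.7 [-0.34  1.65 -1.05]
1 1.61 0.8 1.7 [-0.63  1.95 -0.99]
1 1.61 0.8 1.4 [-0.73  2.18 -1.21]
1 1.61 0.8 2.0 [-0.59  1.7  -0.82]
1 -1.53 0 1.7 [-0.    1.44  1.93]
1 -1.53 0.4 1.7 [-0.34  1.65  2.09]
1 -1.53 0.8 1.7 [-0.63  1.95  2.15]
1 -1.53 0.8 1.4 [-0.73  2.18  1.93]
1 -1.53 0.8 2.0 [-0.59  1.7   2.32]
-1 1.61 0 1.7 [-0.    1.44 -1.21]
-1 1.61 0.4 1.7 [ 0.34  1.65 -1.05]
-1 1.61 0.8 1.7 [ 0.63  1.95 -0.99]
-1 1.61 0.8 1.4 [ 0.73  2.18 -1.21]
-1 1.61 0.8 2.0 [ 0.59  1.7  -0.82]
-1 -1.53 0 1.7 [0.   1.44 1.93]
-1 -1.53 0.4 1.7 [0.34 1.65 2.09]
-1 -1.53 0.8 1.7 [0.63 1.95 2.15]
-1 -1.53 0.8 1.4 [0.73 2.18 1.93]
-1 -1.53 0.8 2.0 [0.59 1.7  2.32]
[ 0.53046696 -0.34077884  0.166     ]
[ 0.53045497 -0.34351653  0.166     ]
[ 0.53047895 -0.33804124  0.166     ]
bin [0.502 0.188 0.065]
bin [0.496 0.335 0.065]
bin [0.382 0.177 0.065]
bin [0.373 0.328 0.065]
[array([ 0.507, -0.353,  0.166]), array([ 0.556, -0.344,  0.166])]
```

Call:
move_arm(increments=[[1,0,0,-0.5,0,0,0],[1,0,0,-1,0,0,0],[1,0,0,-1,0,0,0]])

```text
time_s: 2.2
ee_pos: [0.197, 0.513, 0.3318]
eef_rot: [-3.14, -0.0, 2.775]
force: [-0.4, 0.1, -0.2]
grip_width: 0.094
grip_force: 0.0
```

Call:
move_arm(increments=[[1,0,0,0,0,0,-0.135],[1,0,0,0,0,0,-0.135],[1,0,0,0,0,0,-0.135],[1,-0.1,-0.3,0,0,0,0],[1,-0.2,-0.6,0,0,0,0],[1,-0.35,-0.9,0,0,0,0],[1,-0.35,-0.95,0,0,0,0],[1,-0.35,-0.95,0,0,0,0],[1,-0.35,-0.95,0,0,0,0],[1,-0.35,-0.95,0,0,0,0],[1,-0.35,-0.95,0,0,0,0],[1,-0.35,-0.95,0,0,0,0],[1,-0.35,-0.95,0,0,0,0],[1,-0.35,-0.95,0,0,0,0],[1,-0.35,-0.95,0,0,0,0],[1,-0.35,-0.95,0,0,0,0],[1,-0.35,-0.95,0,0,0,0],[1,-0.35,-0.95,0,0,0,0],[1,-0.35,-0.95,0,0,0,0],[1,-0.35,-0.95,0,0,0,0]])

```text
time_s: 4.2
ee_pos: [0.5004, -0.2246, 0.3305]
eef_rot: [-3.141, 0.0, -3.104]
force: [0.6, 1.3, -0.7]
grip_width: 0.0942
grip_force: 0.0
```

Call:
move_arm(increments=[[1,-0.1,-0.95,0,0,0,0],[1,0,-0.9,0,0,0,0],[1,0,-0.6,0,0,0,0],[1,0,0,0,0,0,0],[1,0,0,0,0,0,0]])

```text
time_s: 4.7
ee_pos: [0.5096, -0.3448, 0.33]
eef_rot: [3.141, -0.0, -3.104]
force: [-0.1, 0.6, -0.9]
grip_width: 0.0939
grip_force: 0.0
```

Run:
```python
from h import *
o=ctrl.get_obs();print(o["ee_pos"],o["eef_rot"],o["qpos"])
c=ctrl.camera("wrist");cv2.imwrite("pics/w1.png",c["color"]);print(np.round(c["tool_from_camera"],3),c["K"][0])
```

```text
[ 0.50963169 -0.34476824  0.3299998 ] [ 3.14098418e+00 -4.46277997e-04 -3.10422175e+00] [-6.54382386e-01  3.99967265e-01  1.10480094e+00  1.84336795e-04
  1.63755628e+00 -2.26253725e+00]
[[-0.001 -0.961 -0.275  0.081]
 [ 1.    -0.001  0.     0.   ]
 [-0.    -0.275  0.961 -0.18 ]
 [ 0.     0.     0.     1.   ]] [321.92965829   0.         263.03637474]
```

View pics/w1.png

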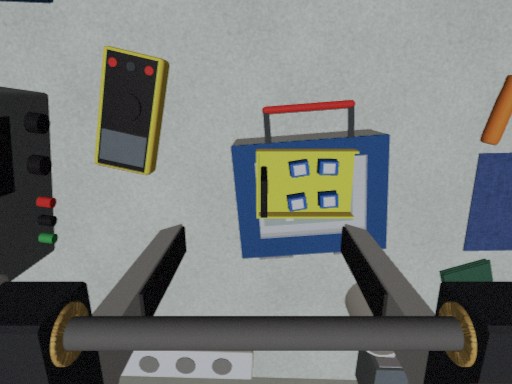

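Wrist picture: the plate is at columns 260–268, rows 166–216, aligned with the image axes, so the tool yaw already matches the tray. The bar is at (265,109)–(354,104).

```bash
cat >> h.py <<'E'
def wrist():
    o=ctrl.get_obs();c=ctrl.camera("wrist");T=np.eye(4);T[:3,:3]=R.from_euler('xyz',o["eef_rot"]).as_matrix();T[:3,3]=o["ee_pos"]
    c["pose"]=T@c["tool_from_camera"];return c
E
python3 - <<'E'
from h import *
c=wrist();H=cv2.cvtColor(c["color"],cv2.COLOR_BGR2HSV)
m=np.zeros((384,512),np.uint8);m[155:225,255:275]=(H[155:225,255:275,2]<60);n,L,st,ce=cv2.connectedComponentsWithStats(m);k=1+st[1:,4].argmax();print(st[k],cv2.minAreaRect(cv2.findNonZero((L==k).astype(np.uint8))))
x,y,w,h=st[k][:4]
for z in(.166,.156):print([np.round(atz(c,(r,x+w/2-.5),z),4) for r in(y,y+h)])
t=ctrl.camera("top");s=ctrl.camera("side")
print(tri([ray(c,(y+h/2-.5,x+w/2-.5)),ray(t,(203,371.5)),]))
q=((200+266.5/4),(220+361.5/4))
print(tri([ray(c,(y+h/2-.5,x+w/2-.5)),ray(s,q)]))
# bar
m=(((H[...,0]<8)|(H[...,0]>172))&(H[...,1]>130));m[:90]=0;m[120:]=0;m[:,:240]=0;m[:,370:]=0;p=np.argwhere(m);k=np.polyfit(p[:,1],p[:,0],1)
E=[np.array([np.polyval(k,a),a]) for a in(p[:,1].min(),p[:,1].max())]
P=[atz(c,e,.079) for e in E];print("bar",P,np.mean(P,0))
E
```

```text
[260 166   7  51 278] ((263.0, 191.0), (50.0, 6.0), 90.0)
[array([ 0.4979, -0.3444,  0.166 ]), array([ 0.5569, -0.3421,  0.166 ])]
[array([ 0.4999, -0.3443,  0.156 ]), array([ 0.5607, -0.342 ,  0.156 ])]
(array([ 0.53023094, -0.34382934,  0.15741416]), [np.float64(0.0016812712916736679), np.float64(0.0016812712916737275)])
(array([ 0.53083948, -0.34471652,  0.16057329]), [np.float64(0.003348563953908161), np.float64(0.0033485639539080373)])
bar [array([ 0.4411902 , -0.34775734,  0.079     ]), array([ 0.42822602, -0.23048997,  0.079     ])] [ 0.43470811 -0.28912365  0.079     ]
```

Call:
move_arm(increments=[[1,-0.25,0,0.3,0,0,0],[1,-0.24,0,0.6,0,0,0],[1,0,0,0.8,0,0,0],[1,0,0,0.8,0,0,0],[1,0,0,0.6,0,0,0],[1,0,0,0.5,0,0,0],[1,0,0,0.3,0,0,0],[1,0,0,0.16,0,0,0],[1,0,0,0,0,0,0],[1,0,0,0,0,0,0]], force=30)

```text
time_s: 5.9
ee_pos: [0.5347, -0.3439, 0.1285]
eef_rot: [-3.141, 0.001, -3.103]
force: [-0.2, -0.4, -0.0]
grip_width: 0.0938
grip_force: 0.0
```

Call:
move_arm(increments=[[0.5,0,0,0,0,0,0],[0.2,0,0,0,0,0,0],[0.1,0,0,0,0,0,0],[0.05,0,0,0,0,0,0],[0,0,0,0,0,0,0],[0,0,0,0,0,0,0],[0,0,0,0,0,0,0],[0,0,0,0,0,0,0]])

```text
time_s: 6.7
ee_pos: [0.5343, -0.3437, 0.1275]
eef_rot: [-3.142, 0.0, -3.103]
force: [-0.6, -0.8, -1.0]
grip_width: 0.0333
grip_force: 0.0
```

Call:
move_arm(increments=[[0,0,0,0,0,0,0],[0,0,0,0,0,0,0],[0,0,0,0,0,0,0],[0,0,0,0,0,0,0],[0,0,0,0,0,0,0],[0,0,0,0,0,0,0],[0,0,0,0,0,0,0]])

```text
time_s: 7.4
ee_pos: [0.5342, -0.3437, 0.1274]
eef_rot: [3.142, 0.0, -3.103]
force: [-0.7, 1.3, 0.5]
grip_width: 0.0078
grip_force: 30.0
```

Call:
move_arm(increments=[[0,0,0,-0.05,0,0,0],[0,0,0,-0.15,0,0,0],[0,0,0,-0.3,0,0,0],[0,0,0,-0.4,0,0,0],[0,0,0,-0.4,0,0,0],[0,0,0,-0.4,0,0,0],[0,0,0,-0.3,0,0,0],[0,0,0,-0.15,0,0,0],[0,0,0,0,0,0,0]])

```text
time_s: 8.3
ee_pos: [0.5345, -0.3439, 0.2365]
eef_rot: [-3.14, 0.002, -3.103]
force: [0.8, -0.8, -3.3]
grip_width: 0.0078
grip_force: 30.0
```

Run:
```python
from h import *
c=wrist();s=ctrl.camera("side")
a=cv2.resize(s["color"][170:320,200:350],None,fx=2.5,fy=2.5)
cv2.imwrite("pics/lift.png",np.hstack([cv2.resize(c["color"][100:250,180:400],None,fx=1.7,fy=2.5),a]))
```

```text
(no output)
```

View pics/lift.png

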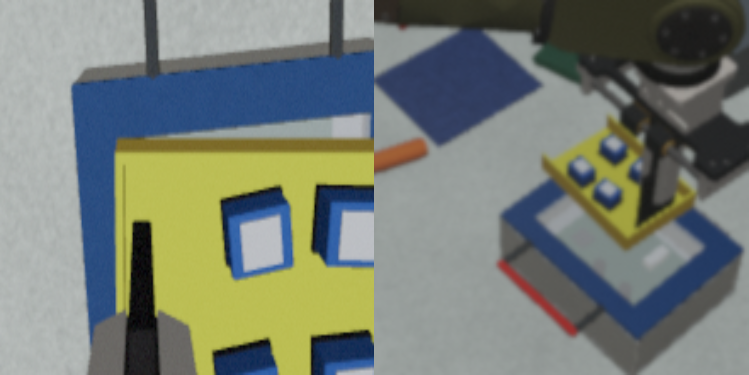

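The tray hangs level in the fingers with all four relays on it. Next I carry it to the bin.

Call:
move_arm(increments=[[0,0.03,0.15,0,0,0,0],[0,0.05,0.3,0,0,0,0],[0,0.08,0.45,0,0,0,0],[0,0.11,0.6,0,0,0,0],[0,0.13,0.7,0,0,0,0],[0,0.13,0.7,0,0,0,0],[0,0.13,0.7,0,0,0,0],[0,0.13,0.7,0,0,0,0],[0,0.13,0.7,0,0,0,0],[0,0.13,0.7,0,0,0,0],[0,0.13,0.7,0,0,0,0],[0,0.13,0.7,0,0,0,0],[0,0.12,0.6,0,0,0,0],[0,0.08,0.5,0,0,0,0],[0,0.05,0.4,0,0,0,0],[0,0.03,0.25,0,0,0,0],[0,0,0.1,0,0,0,0],[0,0,0,0,0,0,0],[0,0,0,0,0,0,0]])

```text
time_s: 10.3
ee_pos: [0.4378, 0.0999, 0.2348]
eef_rot: [-3.141, -0.0, -3.104]
force: [0.6, -0.6, -1.3]
grip_width: 0.0078
grip_force: 30.0
```

Run:
```python
from h import *
o=ctrl.get_obs();print(o["ee_pos"],o["qpos"])
c=wrist();cv2.imwrite("pics/w2.png",c["color"])
```

```text
[0.43775514 0.0998871  0.23481277] [ 1.42845574e-01  4.81406761e-02  1.74707415e+00 -1.86487464e-04
  1.34664889e+00 -1.46565646e+00]
```

View pics/w2.png

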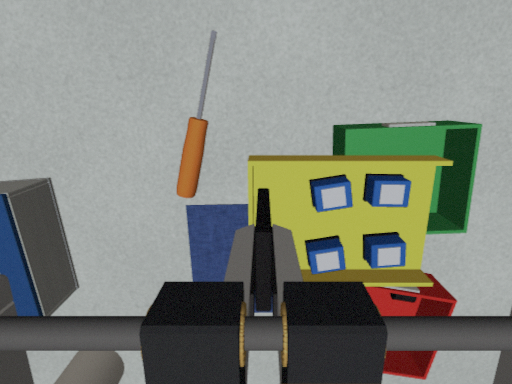

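Wrist picture: the tray is level with the relays at cols 312–408. The bin rim corners show at (333,125), (478,122) and (468,233).

Run:
```python
from h import *
c=wrist()
for a in[(125,333),(122,478),(233,468)]:print(np.round(atz(c,a,.065),3))
S=np.array([.225,.088]);p=None
for th in np.arange(0,.91,.1):
    q=S+[-.12*np.cos(th)+.04*np.sin(th),.12*np.sin(th)+.04*np.cos(th)]
    # shift from previous, in tool axes at previous theta: tool y=(c,-s), tool z=(-s,-c)
    if p is not None:
        d=(q-p)/.05;a=th-.1;print(round(th,1),np.round(q,3),"ty",round(d@[np.cos(a),-np.sin(a)],3),"tz",round(d@[-np.sin(a),-np.cos(a)],3))
    p=q
```

```text
[0.38  0.173 0.065]
[0.371 0.327 0.065]
[0.498 0.343 0.065]
0.1 [0.11 0.14] ty 0.092 tz -0.236
0.2 [0.115 0.151] ty 0.092 tz -0.236
0.3 [0.122 0.162] ty 0.092 tz -0.236
0.4 [0.13  0.172] ty 0.092 tz -0.236
0.5 [0.139 0.181] ty 0.092 tz -0.236
0.6 [0.149 0.189] ty 0.092 tz -0.236
0.7 [0.159 0.196] ty 0.092 tz -0.236
0.8 [0.17  0.202] ty 0.092 tz -0.236
0.9 [0.182 0.207] ty 0.092 tz -0.236
```

Call:
move_arm(increments=[[0,0,0.05,0.15,0,0,0],[0,0,0.05,0.3,0,0,0],[0,0,0,0.4,0,0,0],[0,0,0,0.45,0,0,0],[0,0,0,0.4,0,0,0],[0,0,0,0.28,0,0,0],[0,0,0,0.15,0,0,0],[0,0,0,0,0,0,0],[0,0,0.064,-0.165,0.07,0,0],[0,0,0.064,-0.165,0.07,0,0],[0,0,0.064,-0.165,0.07,0,0],[0,0,0.064,-0.165,0.07,0,0],[0,0,0.064,-0.165,0.07,0,0],[0,0,0,0,0,0,0]])

```text
time_s: 11.8
ee_pos: [0.4371, 0.1283, 0.1678]
eef_rot: [-2.791, 0.002, -3.102]
force: [-0.0, 1.3, -1.8]
grip_width: 0.0078
grip_force: 30.0
```

Call:
move_arm(increments=[[0,0,0.032,-0.083,0.035,0,0],[0,0,0.032,-0.083,0.035,0,0],[0,0,0.032,-0.083,0.035,0,0],[0,0,0.032,-0.083,0.035,0,0],[0,0,0.032,-0.083,0.035,0,0],[0,0,0.032,-0.083,0.035,0,0],[0,0,0.032,-0.083,0.035,0,0],[0,0,0.032,-0.083,0.035,0,0],[0,0,0.032,-0.083,0.035,0,0],[0,0,0.032,-0.083,0.035,0,0],[0,0,0,0,0,0,0],[0,0,0,0,0,0,0],[0,0,0,0,0,0,0],[0,0,0,0,0,0,0]])

```text
time_s: 13.2
ee_pos: [0.4354, 0.1606, 0.1954]
eef_rot: [-2.442, 0.0, -3.104]
force: [0.7, 0.2, -2.0]
grip_width: 0.0078
grip_force: 30.0
```

Run:
```python
from h import *
o=ctrl.get_obs();print(o["ee_pos"],o["qpos"])
c=wrist();s=ctrl.camera("top")
cv2.imwrite("pics/pour.png",np.hstack([cv2.resize(c["color"],(480,360)),cv2.resize(s["color"][200:290,110:190],(320,360))]))
```

```text
[0.43540695 0.16060976 0.19535731] [ 0.59550949  0.35824557  1.62295923 -0.57805566  1.57795737 -0.89136219]
```

View pics/pour.png

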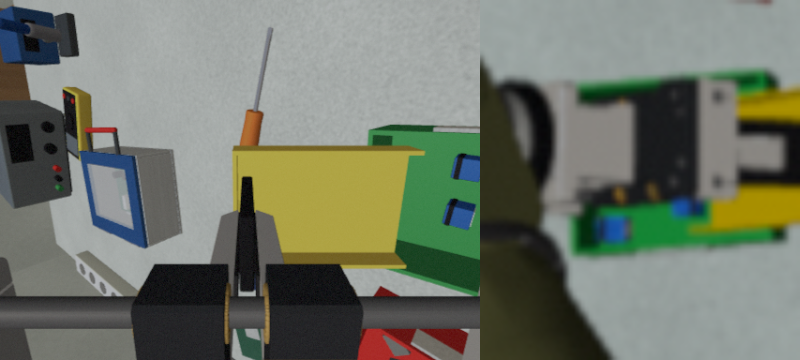

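The tray is empty and two relays show in the bin; the other two are hidden behind the gripper. I'll back off and look.

Call:
move_arm(increments=[[0,0,-0.26,-0.31,0,0,0],[0,0,-0.26,-0.31,0,0,0],[0,0,-0.26,-0.31,0,0,0],[0,0,0,0,-0.1,0,0],[0,0,0,0,-0.1,0,0],[0,0,0,0,-0.1,0,0],[0,0,0,0,-0.1,0,0],[0,0,0,0,-0.1,0,0],[0,0,0,0,-0.1,0,0],[0,0,0,0,-0.1,0,0],[0,-0.46,-0.47,0,0,0,0],[0,-0.46,-0.47,0,0,0,0],[0,-0.46,-0.47,0,0,0,0],[0,-0.46,-0.47,0,0,0,0],[0,-0.46,-0.47,0,0,0,0],[0,-0.46,-0.47,0,0,0,0],[0,0,0,0,0,0,0]])

```text
time_s: 15.0
ee_pos: [0.5801, 0.0226, 0.2551]
eef_rot: [-3.141, -0.001, -3.106]
force: [-1.1, -0.7, -1.3]
grip_width: 0.0083
grip_force: 30.0
```

Run:
```python
from h import *
o=ctrl.get_obs();print(o["ee_pos"],o["eef_rot"])
c=wrist();s=ctrl.camera("side");t=ctrl.camera("top")
cv2.imwrite("pics/after.png",np.hstack([cv2.resize(c["color"],(440,330)),cv2.resize(s["color"][130:230,120:230],(360,330))]))
for c,l in((t,"t"),(s,"s")):
  for q in ctrl.cut_out("relay0",c)[:5]:print(l,round(q["conf"],2),np.round(q["centre"]),np.round(atz(c,q["centre"],.02),3))
for c,w in((t,(150,230,190,260)),):
  m=ctrl.cut_out("mat",c)
  for q in m[:1]:
    r=cv2.minAreaRect(cv2.findNonZero(q["mask"].astype(np.uint8)));print(r,atz(c,r[0][::-1],.003))
for a in[(172,199),(170.5,245.5),(223,248),(225,201)]:print(np.round(atz(t,a,.003),3))
```

```text
[0.5800838  0.02264843 0.25506048] [-3.14098592e+00 -9.06984488e-04 -3.10626733e+00]
t 0.64 [236. 164.] [0.453 0.254 0.02 ]
t 0.46 [252. 158.] [0.405 0.27  0.02 ]
t 0.44 [238. 143.] [0.448 0.315 0.02 ]
t 0.29 [200. 341.] [ 0.565 -0.289  0.02 ]
s 0.63 [173. 162.] [0.446 0.317 0.02 ]
s 0.4 [183. 174.] [0.456 0.251 0.02 ]
[0.658 0.154 0.003]
[0.662 0.007 0.003]
[ 0.495 -0.001  0.003]
[0.489 0.144 0.003]
```

View pics/after.png

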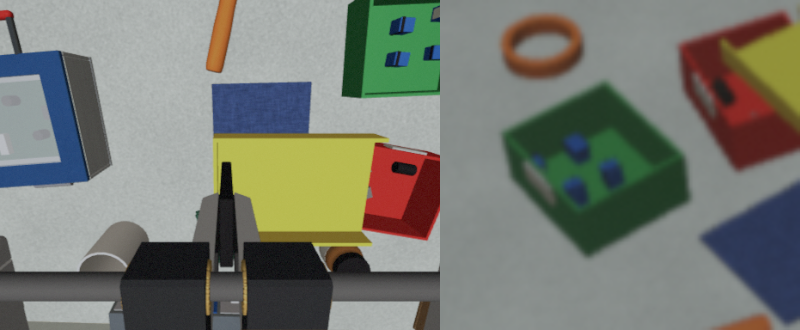

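All four relays are in the green bin. Now I lower the tray onto the mat.

Call:
move_arm(increments=[[0,0.04,-0.03,0.2,0,0,0],[0,0,0,0.5,0,0,0],[0,0,0,0.7,0,0,0],[0,0,0,0.8,0,0,0],[0,0,0,0.7,0,0,0],[0,0,0,0.5,0,0,0],[0,0,0,0.3,0,0,0],[0,0,0,0.2,0,0,0],[0,0,0,0.1,0,0,0],[0,0,0,0.1,0,0,0],[0,0,0,0.04,0,0,0],[0,0,0,0,0,0,0]])

```text
time_s: 16.5
ee_pos: [0.5769, 0.0238, 0.0493]
eef_rot: [-3.142, 0.001, -3.103]
force: [0.1, -0.8, -1.5]
grip_width: 0.0084
grip_force: 30.0
```

Call:
move_arm(increments=[[0,0,-0.04,0.03,0,0,0],[0,0,0,0.03,0,0,0],[0,0,0,0,0,0,0]])

```text
time_s: 16.8
ee_pos: [0.5772, 0.0215, 0.0469]
eef_rot: [-3.141, 0.001, -3.104]
force: [-1.4, -2.4, 6.9]
grip_width: 0.0082
grip_force: 30.0
```

Call:
move_arm(increments=[[0.15,0,0,0,0,0,0],[0.4,0,0,0,0,0,0],[0.5,0,0,0,0,0,0],[0.5,0,0,0,0,0,0],[0.5,0,0,0,0,0,0],[0.5,0,0,0,0,0,0],[0.5,0,0,0,0,0,0],[0.5,0,0,0,0,0,0],[0.5,0,0,0,0,0,0]])

```text
time_s: 17.7
ee_pos: [0.5768, 0.0218, 0.0459]
eef_rot: [-3.142, 0.0, -3.103]
force: [0.1, 0.7, 0.2]
grip_width: 0.0468
grip_force: 0.0
```

Call:
move_arm(increments=[[0.5,0,0,-0.1,0,0,0],[0.5,0,0,-0.3,0,0,0],[0.5,0,0,-0.5,0,0,0],[0.5,0,0,-0.9,0,0,0],[0.5,0,0,-0.9,0,0,0],[0.5,0,0,-0.9,0,0,0],[0.5,0,0,0,0,0,0]])

```text
time_s: 18.4
ee_pos: [0.5786, 0.0218, 0.2338]
eef_rot: [-3.141, 0.011, -3.103]
force: [0.2, -0.3, 0.1]
grip_width: 0.0468
grip_force: 0.0
```

Run:
```python
from h import *
o=ctrl.get_obs();print(o["ee_pos"],o["eef_rot"],o["qpos"])
c=wrist();cv2.imwrite("pics/placed.png",c["color"])
t=ctrl.camera("top");s=ctrl.camera("side")
for c in(t,s):
    H=cv2.cvtColor(c["color"],cv2.COLOR_BGR2HSV)
    q=ctrl.cut_out("tray",c)[0];print(q["conf"],atz(c,q["centre"],.01))
```

```text
[0.57861578 0.02180469 0.23380915] [-3.14087627  0.01113556 -3.10334574] [-2.55831269e-02  3.38706675e-01  1.40405348e+00 -4.71555330e-06
  1.38767392e+00 -1.63462154e+00]Traceback (most recent call last):
  File "<stdin>", line 7, in <module>
IndexError: list index out of range
```

View pics/placed.png

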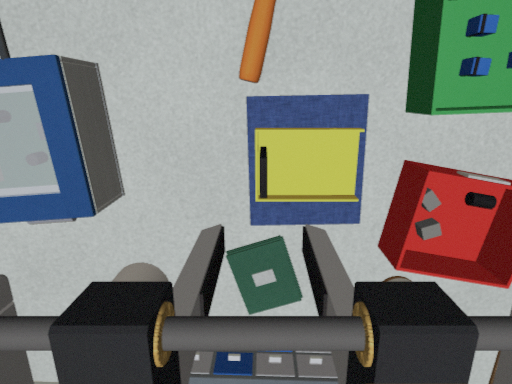

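The tray stands centred on the mat: its centre is at (308,164) against the mat's (307,160). Next I go to the lid bar.

Call:
move_arm(increments=[[0.5,0,0,0,0,0,0.15],[0.5,0,0,0,0,0,0.15],[0.5,0,0,0,0,0,0.15],[0.5,0,0,0,0,0,0.15],[0.5,0,0,0,0,0,0.15],[0.5,0,0,0,0,0,0.15],[0.5,0,0,0,0,0,0.15],[0.5,0,0,0,0,0,0.15],[0.5,0,0,0,0,0,0.15],[0.5,0,0,0,0,0,0.15],[0.5,-0.65,-0.39,0,0,0,0],[0.5,-0.65,-0.39,0,0,0,0],[0.5,-0.65,-0.39,0,0,0,0],[0.5,-0.65,-0.39,0,0,0,0],[0.5,-0.65,-0.39,0,0,0,0],[0.5,-0.65,-0.39,0,0,0,0],[0.5,-0.65,-0.39,0,0,0,0],[0.5,-0.65,-0.39,0,0,0,0],[0.5,-0.65,-0.39,0,0,0,0],[0.5,0,0,0,0,0,0]])

```text
time_s: 20.6
ee_pos: [0.4321, -0.2908, 0.2246]
eef_rot: [-3.139, -0.001, 1.676]
force: [0.5, 0.1, -0.8]
grip_width: 0.0468
grip_force: 0.0
```

```bash
cat > bar.py <<'E'
from h import *
o=ctrl.get_obs();print(o["time_s"],o["ee_pos"],o["eef_rot"],o["grip_width"])
c=wrist();H=cv2.cvtColor(c["color"],cv2.COLOR_BGR2HSV)
m=(((H[...,0]<8)|(H[...,0]>172))&(H[...,1]>130)&(H[...,2]>70)).astype(np.uint8)
n,L,st,ce=cv2.connectedComponentsWithStats(m)
for k in range(1,n):
    if st[k,4]<150: continue
    b=cv2.boxPoints(cv2.minAreaRect(cv2.findNonZero((L==k).astype(np.uint8))));b=b[np.argsort(b[:,0])]
    v=b if np.ptp(b[:,0])>np.ptp(b[:,1]) else b[np.argsort(b[:,1])]
    E=[(v[0]+v[1])/2,(v[2]+v[3])/2];P=[atz(c,e[::-1],.079) for e in E];d=P[1]-P[0]
    print(st[k],np.round(P,4).tolist(),"mid",np.round(np.mean(P,0),4),"len",np.linalg.norm(d),"ang",np.arctan2(d[1],d[0]))
cv2.imwrite("pics/bar%d.png"%(10*o["time_s"]),c["color"])
E
python3 bar.py
```

```text
20.6 [ 0.43211689 -0.29079632  0.22456885] [-3.13944342e+00 -1.25970277e-03  1.67606281e+00] 0.04679952714241502
[262 121  10 113 886] [[0.4283, -0.2301, 0.079], [0.4423, -0.3489, 0.079]] mid [ 0.4353 -0.2895  0.079 ] len 0.11970263508448614 ang -1.4531336912869213
```

Call:
move_arm(increments=[[0.4,0.02,0.07,0.3,0,0,-0.01],[0.4,0,0,0.6,0,0,0],[0.4,0,0,0.7,0,0,0],[0.4,0,0,0.6,0,0,0],[0.4,0,0,0.4,0,0,0],[0.4,0,0,0.3,0,0,0],[0.4,0,0,0.2,0,0,0],[0.4,0,0,0.15,0,0,0],[0.4,0,0,0.04,0,0,0],[0.4,0,0,0,0,0,0]], force=20)

```text
time_s: 21.65
ee_pos: [0.4377, -0.2866, 0.0616]
eef_rot: [3.142, 0.0, 1.69]
force: [0.0, -0.5, 1.8]
grip_width: 0.0376
grip_force: 0.0
```

Call:
move_arm(increments=[[0.2,0,0,0,0,0,0],[0,0,0,0,0,0,0],[0,0,0,0,0,0,0],[0,0,0,0,0,0,0],[0,0,0,0,0,0,0],[0,0,0,0,0,0,0],[0,0,0,0,0,0,0],[0,0,0,0,0,0,0]])

```text
time_s: 22.45
ee_pos: [0.4353, -0.287, 0.0615]
eef_rot: [-3.137, -0.001, 1.69]
force: [-19.4, -1.6, 10.8]
grip_width: 0.0093
grip_force: 20.0
```

Call:
move_arm(increments=[[0,0,-0.05,0,0,0,0],[0,0,0,0,0,0,0],[0,0,0.006,-0.162,0,0,0],[0,0,0.013,-0.162,0,0,0],[0,0,0.019,-0.161,0,0,0],[0,0,0.025,-0.161,0,0,0],[0,0,0.032,-0.159,0,0,0],[0,0,0,0,0,0,0]])

```text
time_s: 23.25
ee_pos: [0.4399, -0.2865, 0.1027]
eef_rot: [3.141, 0.001, 1.69]
force: [-0.9, -1.9, -1.7]
grip_width: 0.0093
grip_force: 20.0
```

Little force on the wrist, so the bar is following. I continue along the arc.

Call:
move_arm(increments=[[0,0,0.038,-0.158,0,0,0],[0,0,0.044,-0.157,0,0,0],[0,0,0.05,-0.155,0,0,0],[0,0,0.056,-0.153,0,0,0],[0,0,0.062,-0.15,0,0,0],[0,0,0.068,-0.148,0,0,0],[0,0,0,0,0,0,0]])

```text
time_s: 23.95
ee_pos: [0.4555, -0.2847, 0.1491]
eef_rot: [-3.141, 0.0, 1.69]
force: [-8.1, -3.1, 2.1]
grip_width: 0.0091
grip_force: 20.0
```

Call:
move_arm(increments=[[0,0,0.074,-0.145,0,0,0],[0,0,0.079,-0.142,0,0,0],[0,0,0.085,-0.139,0,0,0],[0,0,0.09,-0.135,0,0,0],[0,0,0,0,0,0,0]])

```text
time_s: 24.45
ee_pos: [0.4715, -0.2829, 0.1775]
eef_rot: [-3.14, 0.001, 1.69]
force: [-13.4, -2.5, 7.3]
grip_width: 0.0094
grip_force: 20.0
```

Call:
move_arm(increments=[[0,0,0.096,-0.132,0,0,0],[0,0,0.101,-0.128,0,0,0],[0,0,0.105,-0.124,0,0,0],[0,0,0.11,-0.119,0,0,0],[0,0,0.115,-0.115,0,0,0],[0,0,0,0,0,0,0],[0,0,0,0,0,0,0],[0,0,0,0,0,0,0]])

```text
time_s: 25.25
ee_pos: [0.4972, -0.28, 0.2085]
eef_rot: [-3.14, 0.001, 1.689]
force: [-14.2, -3.7, 12.4]
grip_width: 0.0093
grip_force: 20.0
```

Run:
```python
from h import *
o=ctrl.get_obs();print(o["time_s"],o["ee_pos"],o["eef_rot"],o["force"],o["grip_width"],o["grip_force"],"angle",np.arcsin((o["ee_pos"][2]+.019-.075)/.207)-.019)
s=ctrl.camera("side");cv2.imwrite("pics/final.png",cv2.resize(s["color"],(800,600)))
t=ctrl.camera("top")
```

```text
25.25 [ 0.49721394 -0.28002544  0.20854129] [-3.14043933e+00  1.43363160e-03  1.68933243e+00] [-14.21886619  -3.70861887  12.42572557] 0.009291783656471405 19.99986380338669 angle 0.8094944350609716
```

View pics/final.png

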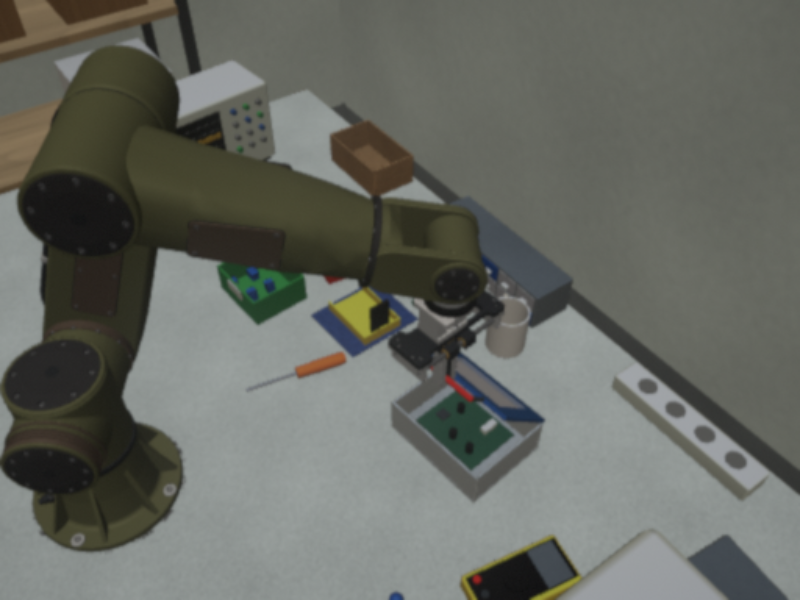

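The side picture shows the lid held open at the bar around (460,385). The board is exposed, the tray is on the mat and the relays are in the bin. The bar has risen 147 mm and moved 62 mm, which is about 45°. I relieve the radial push slightly, let it settle and hand in.

Call:
move_arm(increments=[[0,0,-0.02,-0.015,0,0,0],[0,0,-0.02,-0.005,0,0,0],[0,0,0,0,0,0,0],[0,0,0,0,0,0,0],[0,0,0,0,0,0,0],[0,0,0,0,0,0,0]])

```text
time_s: 25.95
ee_pos: [0.4963, -0.28, 0.2079]
eef_rot: [3.141, 0.001, 1.69]
force: [1.8, -6.6, -2.4]
grip_width: 0.0094
grip_force: 20.0
```

Run:
```python
from h import *
o=ctrl.get_obs();print(o["ee_pos"],o["force"],o["grip_force"],o["grip_width"],"angle",np.arcsin((o["ee_pos"][2]+.019-.075)/.207)-.019)
a=np.arcsin((o["ee_pos"][2]+.019-.075)/.207)-.019
print(ctrl.hand_in() if abs(a-.785)<.07 and o["grip_force"]>5 else "no")
```

```text
[ 0.49630204 -0.28002817  0.20790345] [ 1.76446599 -6.55134501 -2.38519367] 19.99760091304779 0.00935119292617089 angle 0.8049473225451713
the job is handed in; nothing more can be done
None
```

I handed the job in at about 26 s: all four relays are in the green bin, the empty tray stands level on the mat, and the gripper is holding the lid at about 46°; no verdict was returned.

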